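Set the inspection plug of a rotor adaptor with an automatic punch

TASK

The centrifuge adaptor with the blue band has passed its inspection: take the automatic punch from its slanted rest, stand it upright on the middle of that adaptor's brass plug and press straight down until the punch trips with a snap and the plug is fully home, without ramming on hard after the snap. Put the punch back in its slanted rest, lying in it as it was; touch that adaptor with the punch only, and leave the other plugs and the things around alone.

Things in the scene. Friction and masses are not known exactly. Their poses are not given: they have to be found in the camera images.
- punch_mid (a point): automatic (spring) punch, loose round tool, 140 mm long, about 180 g: dark nose 8 mm across, 22 mm steel barrel, orange band, black grip (22 mm across, 84 to 130 mm from the nose tip), steel cap. This point: on its axis, 70 mm from the nose tip; z runs from nose to cap. Best held by the black grip, about 30 mm below the top: the rest surrounds the lowest 80 mm
- punch_tip (a point): centre of the flat end of the punch's nose, on the tool's axis (70 mm below punch_mid while the spring is relaxed)
- trip (a joint): angle of the trip toggle inside the punch: 0 set, about 0.27 rad tripped. The nose gives 2 to 3 mm against a stiff spring (4 N, then 6 N per mm); at about 13 N the toggle lets go with a snap: the nose jumps in 2.5 mm and the push drops at once by several newtons. Pressed on some 2.5 mm more, the tool is solid and the force shoots up. Lifted off, it resets to 0 by itself
- rest_mid (a point): where punch_mid is when the punch lies in its rest: a fixed base plate 150 x 100 mm with a blue open V-cradle, 80 mm long, leaning 35 degrees from vertical, its upper end to the right (-y) or right and away from the robot; a foot plate under the nose 70 mm below this point. Axes: z up along the cradle (the punch's axis), x out of the V's open side and upwards, square to z, y level across. 87 mm above the table
- adaptor_blue: centrifuge rotor adaptor with the BLUE band: aluminium cylinder 56 mm across in a fixed clamp (base plate 90 x 70 mm); its flat top is 52 mm above the table. Origin on its axis at table height, z up
- plug_blue_top (a point): centre of the top of the brass plug (18 mm across) in the middle of the blue-banded adaptor; it stands 4 to 22 mm proud of the adaptor's flat top. A tight fit: it creeps down under about 8 N, stays where it is left, and turns solid when home. How far it still has to go cannot be seen: 3 to 16 mm, different each time; the punch trips only once it is home. Over 20 N spoils it
- plug_red_top (a point): top centre of the brass plug in the red-banded adaptor, the same kind of adaptor as the blue one, its top 56 to 74 mm above the table; to be left as it is
- plug_yellow_top (a point): top centre of the brass plug in the yellow-banded adaptor, the same kind of adaptor as the blue one, its top 56 to 74 mm above the table; to be left as it is
- slide_box: bystander: green flat slide box, 85 x 60 x 26 mm; origin at the centre of its underside
- marker: bystander: white felt marker with a red cap lying flat, about 120 x 14 x 14 mm; origin at the centre of its underside
- beaker: bystander: glass beaker, 72 mm across, 85 mm tall; origin at the centre of its underside
- tube_rack: bystander: orange rack of small capped tubes, 70 x 180 mm, 76 mm tall over the caps; origin at the centre of its underside
- pen_tub: bystander: clear tub with a yellow rim and pens in it, 122 x 172 mm, 62 mm tall; origin at the centre of its underside
- reagent: bystander: amber bottle with a blue cap, 60 mm across, 120 mm tall; origin at the centre of its underside
Things that resemble listed ones, but are neither listed nor needed, are in the scene too. Leave any pink look-alike of the part that bears rest_mid alone.

How it is judged:
On the way, in this order (a step that is already met when the one before it is completed fails the run):
1. the punch is taken out of its rest (distance between punch_mid and rest_mid above 0.06 m), for 0.1 s.
2. the punch, upright on the middle of the blue-banded adaptor's plug, has tripped (trip toggle over 0.17 rad, tool within 10 degrees of vertical, tip within 6 mm of the plug's centre) (value of joint trip above 0.17 rad and distance between punch_tip and plug_blue_top below 0.0065 m and horizontal distance between punch_tip and plug_blue_top below 0.006 m and angle between punch_mid's own z axis and vertical below 0.175 rad and distance of plug_blue_top from where it was at the start of the episode above 0.0022 m), for 0.02 s.
At the end, for the whole second after the job is handed in: The blue-banded adaptor's plug stays driven in (2.2 mm or more below where it stood; it had to be home for the punch to trip), and the punch lies still in its rest, nose down: its middle within 12 mm of its place and its axis within 7 degrees of the cradle's, with its trip set again (distance between punch_mid and rest_mid below 0.012 m and angle between the z axis of punch_mid and the z axis of rest_mid, either way round below 0.12 rad and angle between punch_mid's own z axis and vertical below 1 rad and distance of plug_blue_top from where it was at the start of the episode above 0.0022 m and value of joint trip below 0.08 rad and linear speed of punch below 0.02 m/s); the robot touches nothing.
It fails at once if the punch is rammed: more than 22 N between the punch and the blue-banded adaptor (contact force between punch and adaptor_blue above 22 N).
It fails at once if the gripper or the arm pushes on the blue-banded adaptor (contact force between any of the fingers, the arm and adaptor_blue above 2 N).
It fails at once if the plug of another adaptor is driven (distance of any of plug_red_top, plug_yellow_top from where it was at the start of the episode above 0.0012 m).
It fails at once if a bystander is knocked away (moved more than 25 mm) (distance of any of slide_box, marker, beaker, tube_rack, pen_tub, reagent from where it was at the start of the episode above 0.025 m).
It also fails if it takes over 72 s, if anything falls off the work surface, if the arm or the gripper's body presses on something with over 40 N, if the wrist force passes 120 N, or if a joint passes its speed limit or range.

ROBOT

A 7-joint arm with a two-finger parallel gripper is mounted at the origin on the work surface. World frame = base frame: x ahead of the robot, y to its left, z up, the work surface at z = 0. Lengths are in m, angles in rad, forces in N, time in s.
With the tool pointing down it reaches from about 0.425 to 0.925 m from the base axis. Payload 6.8 kg.
Tool frame: the origin (TCP) lies at the very end of the fingers, on their centre line; the grasp point (between the pads) lies 19 mm behind it (r.grip_depth is the distance from the TCP to the grasp point, in m); z points along the fingers, y is the direction in which the jaws open and shut (so a half turn about z gives the same grasp; the last joint's range is limited). The gripper opens to 85 mm and grips with 20 to 120 N. Pads are 22 mm wide; open, the fingers measure 114 mm over their backs; the gripper's body (76 mm by 85 mm) begins 54 mm behind the grasp point. The pads swing forward as they close: fully open they stand 13 mm farther back than shut.
Start: joints at [-1.299, 0.477, 0.022, 1.555, -0.011, 1.109, -0.083], TCP at [0.25, 0.627, 0.202] pointing down, gripper open.
Joint ranges: [-2.96, 2.96], [-0.34, 2.1], [-1.41, 1.46], [0.24, 2.44], [-1.37, 4.51], [0.17, 1.92], [-2.96, 2.96]. Speed limits (rad/s): [2.39, 2.39, 3.14, 3.14, 3.14, 3.14, 3.14].

INTERFACE

Orientations are given as a rotation vector (axis times angle).
In Python, from bench import r, grab_frame gives the robot as it stands. The module is installed in compiled form; this text tells all that it offers.
- The arm moves only by the tool play_rows, never from a script. Its argument "increments" is a list of rows, each a list of 7 numbers: the shift along the tool's x, y, z in mm, then the turn, a rotation vector about the tool's x, y, z in rad, then the closure in counts, from 0 (fully open) to 255 (shut). In form: [[tx, ty, tz, rx, ry, rz, claw], ...]. A call has 1 to 5 rows; each row shifts and turns the pose as measured when the row begins, along the tool's axes as they then stand; what a row does not reach is not made up. A row lasts 1/10 s, in which the tool goes at most 50 mm and 8.59 degrees, less where a joint would pass 70% of its speed; a pose out of reach is approached as far as the arm can. A call is refused whole if a number of a shift passes 50 or a number of a turn 0.15, either way. A call with a gripper value outside its range is refused whole. The fingers move at their own pace and stop on an object; "force" is the grip in N (left out, the last holds). Time passes only in rows, so rows that do not move let the fingers close. It gives the time, the measured TCP pose, the force and the opening at its end, in the units of the state.
- r.get_obs(): the state, without advancing time (a new reading comes with each control period).
- grab_frame(name): name is "scene" or "top" or "wrist"; returns a dict with "color" (480x640x3 uint8, blue, green, red), "depth" (480x640 float32, m along the optical axis (not along the pixel's ray), 0 where there is no reading), "K" (3x3 intrinsics, pixels), "k1" (the pictures are not rectified: a ray, as slopes to the right and down, at radius r is drawn at 1 + k1 r^2 times it, then the intrinsics apply), "T" (4x4, takes a point from camera to world coordinates). Camera axes: x right, y up, looking along -z (the intrinsics and any distortion apply to the point x, -y, -z); pixel columns grow to the right and rows downward; lengths in m; the calibration is good to about 2 mm. A picture is of the moment at which its call begins.
- r.hand_in(): hands the job in, once; it reports no verdict.
The state is a dict: "clock": time; "joints": joint angles; "qvel": joint speeds; "tau": joint torques, N m; "tcp_pos": TCP position; "orientation": TCP orientation; "contact_force": force on the tool from outside, world axes, zero at the start; "moment": the same for the moment, N m; "grip_width": finger opening in m.
Only numpy, scipy, OpenCV 4.12 (cv2) and the standard library are available. Lean on these libraries where they do the work, as an engineer would, in place of code of your own. Each camera call takes 0.05 s, during which the arm holds its last target.

## Working session

There is one attempt and no reset: what is moved stays moved. The work goes in short steps, Python scripts to look and compute and a tool call to move; the robot and the scene stay as the last step left them, time stands still between calls to the robot, and variables do not carry over. Pictures are saved under pics/ and viewed, and the job is handed in when it is done.

Besides the shell and the picture viewer there is one more tool, called after ">>>" as a command line: name --pt "numbers of a row" for each row, then --argument value for the rest. play_rows: Moves the arm, as the interface text tells. Its arguments: {"type":"object","properties":{"increments":{"type":"array","items":{"type":"array","items":{"type":"number"}}},"force":{"type":"number"}},"required":["increments"]}

```bash
mkdir -p pics; ls
cat > h.py <<'E'
import numpy as np, cv2
from scipy.spatial.transform import Rotation as R
from bench import r, grab_frame
def pix2ray(f,u,v):
    K=f["K"];k=f["k1"]
    xd=(u-K[0,2])/K[0,0]; yd=(v-K[1,2])/K[1,1]
    rd=np.hypot(xd,yd); rr=rd
    for _ in range(30): rr=rd/(1+k*rr*rr)
    s=rr/rd if rd>1e-9 else 1
    x,y=xd*s,yd*s
    T=f["T"]; d=T[:3,:3]@np.array([x,-y,-1.0]); return T[:3,3],d
def onplane(f,u,v,z):
    o,d=pix2ray(f,u,v); return o+d*(z-o[2])/d[2]
def bydepth(f,u,v):
    o,d=pix2ray(f,u,v); return o+d*f["depth"][int(v),int(u)]
def proj(f,p):
    T=f["T"]; c=T[:3,:3].T@(np.array(p)-T[:3,3]); x=c[0]/-c[2]; y=-c[1]/-c[2]
    s=1+f["k1"]*(x*x+y*y); K=f["K"]; return np.array([K[0,0]*x*s+K[0,2],K[1,1]*y*s+K[1,2]])
def tri(o1,d1,o2,d2):
    A=np.stack([d1,-d2],1); t=np.linalg.lstsq(A,o2-o1,rcond=None)[0]
    a=o1+t[0]*d1;b=o2+t[1]*d2; return (a+b)/2,np.linalg.norm(a-b)
def tool(o=None):
    o=o or r.get_obs(); return np.array(o["tcp_pos"]),R.from_rotvec(o["orientation"])
def save(f,n): cv2.imwrite("pics/"+n+".png",f["color"])
E
python3 - <<'E'
from h import *
import pickle
for n in ["scene","top","wrist"]:
    f=grab_frame(n); save(f,n+"0"); pickle.dump(f,open(n+"0.pkl","wb"))
    print(n,f["K"].round(1).tolist(),f["k1"],f["T"].round(3).tolist())
print(r.get_obs(), r.grip_depth)
E
```

```text
pics
scene [[517.9, 0.0, 316.4], [0.0, 517.9, 239.7], [0.0, 0.0, 1.0]] 0.03337920817269906 [[-0.64, -0.529, 0.558, 1.34], [0.769, -0.457, 0.448, 0.677], [0.018, 0.715, 0.699, 1.072], [0.0, 0.0, 0.0, 1.0]]
top [[601.9, 0.0, 320.1], [0.0, 601.9, 238.3], [0.0, 0.0, 1.0]] 0.03327775880313672 [[-0.02, 0.988, -0.156, 0.327], [-1.0, -0.018, 0.013, 0.07], [0.01, 0.157, 0.988, 1.575], [0.0, 0.0, 0.0, 1.0]]
wrist [[368.5, 0.0, 324.0], [0.0, 368.5, 237.5], [0.0, 0.0, 1.0]] -0.0781116824370644 [[0.37, -0.892, -0.259, 0.184], [0.929, 0.355, 0.105, 0.653], [-0.001, -0.279, 0.96, 0.374], [0.0, 0.0, 0.0, 1.0]]
{'clock': 0.15, 'joints': array([-1.29910192,  0.47766551,  0.02233745,  1.55623907, -0.01146904,
        1.10929156, -0.08307643]), 'qvel': array([ 2.79719560e-04, -2.59904446e-03,  6.88030371e-05, -4.38594046e-03,
       -2.19095528e-04,  1.41836524e-04,  1.15508947e-03]), 'tau': array([ 1.98346323e-03, -5.96931696e+01,  1.60973243e+00, -2.81494296e+01,
        1.26041166e-02,  6.41513892e-03, -1.50055584e-06]), 'tcp_pos': array([0.25006608, 0.6264194 , 0.20080562]), 'orientation': array([-5.92874465e-01, -3.08498802e+00,  2.30519133e-03]), 'contact_force': array([ 0.53957965, -1.15043825, -0.51778991]), 'moment': array([-0.04538084,  0.00621177, -0.04665423]), 'grip_width': 0.08562058810164852} 0.0187
```

View pics/scene0.png

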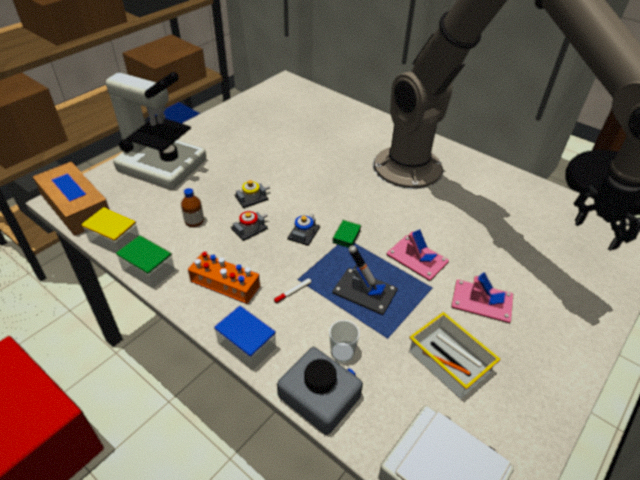

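View pics/top0.png

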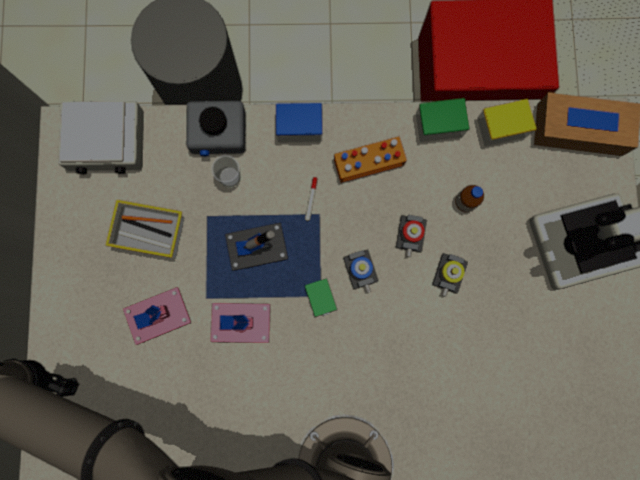

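View pics/wrist0.png

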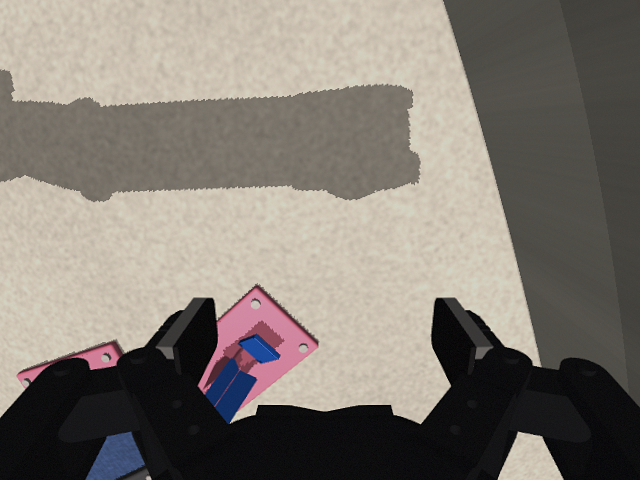

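The scene and top views show the punch in the grey-plated blue cradle on the dark blue mat, at about (258,246) in the top view. The blue adaptor is at (361,268), red at (411,233), yellow at (453,271). Two pink decoys are at (157,316) and (240,323).

Run:
```python
from h import *
import pickle
f=pickle.load(open("top0.pkl","rb")); s=pickle.load(open("scene0.pkl","rb"))
c=cv2.resize(f["color"][190:310,190:490],None,fx=2.66,fy=2.66,interpolation=cv2.INTER_CUBIC); cv2.imwrite("pics/topz.png",c)
c=cv2.resize(s["color"][170:330,220:440],None,fx=3.6,fy=3.6,interpolation=cv2.INTER_CUBIC); cv2.imwrite("pics/scz.png",c)
for n,u,v,z in [("plate",257,247,.01),("blue",362,268,.06),("red",413,232,.06),("yel",453,271,.06),("cap",268,237,.14),("box",320,297,.026),("bev",227,172,.08)]:
    print(n,onplane(f,u,v,z).round(3),bydepth(f,u,v).round(3))
```

```text
plate [0.554 0.215 0.01 ] [0.544 0.209 0.077]
blue [ 0.489 -0.055  0.06 ] [ 0.488 -0.055  0.062]
red [ 0.578 -0.188  0.06 ] [ 0.577 -0.187  0.068]
yel [ 0.477 -0.285  0.06 ] [ 0.476 -0.282  0.07 ]
cap [0.559 0.176 0.14 ] [0.559 0.176 0.143]
box [0.419 0.053 0.026] [0.419 0.053 0.03 ]
bev [0.739 0.284 0.08 ] [0.76  0.295 0.004]
```

View pics/topz.png

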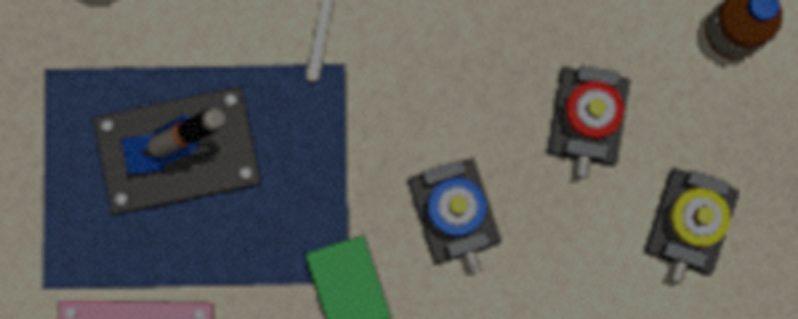

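View pics/scz.png

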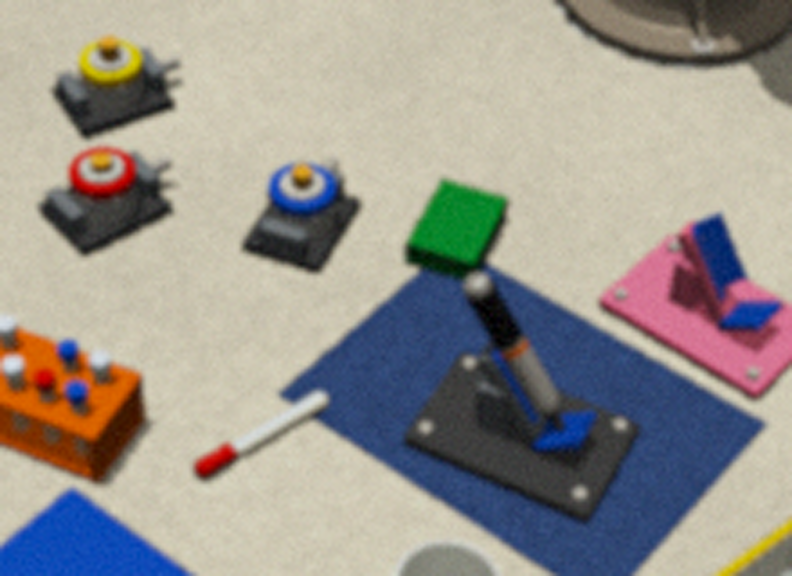

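```bash
cat >> h.py <<'E'
def Rdown(az): # tool y at azimuth az (world), z down
    y=np.array([np.cos(az),np.sin(az),0]); z=np.array([0,0,-1.]); x=np.cross(y,z)
    return R.from_matrix(np.stack([x,y,z],1))
def plan(p1,R1,vmax=45,wmax=.14,claw=0,lag=None):
    p,q=tool(); d=np.array(p1)-p; w=(q.inv()*R1).as_rotvec()
    n=int(max(np.ceil(np.linalg.norm(d)*1000/vmax),np.ceil(np.abs(w).max()/wmax),1))
    out=[]
    for i in range(n):
        t=q.inv().apply(d/n)*1000
        out.append([round(float(a),1) for a in t]+[round(float(a),3) for a in w/n]+[claw]); q=q*R.from_rotvec(w/n)
    print(n,"rows");
    for i in range(0,n,5): print(str(out[i:i+5]).replace(" ",""))
E
python3 - <<'E'
from h import *
f=grab_frame("wrist"); p,q=tool(); print(proj(f,p),proj(f,p+q.apply([0,0,-.019])))
plan([.53,.13,.27],Rdown(np.radians(12)))
E
```

```text
[325.31944054 277.83070211] [325.46002614 293.77157085]
13 rows
[[-34.2,-27.5,-5.3,-0.0,0.0,0.076,0],[-36.1,-24.8,-5.3,-0.0,0.0,0.076,0],[-37.9,-22.0,-5.3,-0.0,0.0,0.076,0],[-39.5,-19.1,-5.3,-0.0,0.0,0.076,0],[-40.8,-16.1,-5.3,-0.0,0.0,0.076,0]]
[[-41.9,-13.0,-5.3,-0.0,0.0,0.076,0],[-42.7,-9.8,-5.3,-0.0,0.0,0.076,0],[-43.4,-6.5,-5.3,-0.0,0.0,0.076,0],[-43.7,-3.2,-5.3,-0.0,0.0,0.076,0],[-43.8,0.1,-5.3,-0.0,0.0,0.076,0]]
[[-43.7,3.4,-5.3,-0.0,0.0,0.076,0],[-43.3,6.7,-5.3,-0.0,0.0,0.076,0],[-42.7,9.9,-5.3,-0.0,0.0,0.076,0]]
```

>>> play_rows --pt "-34 -27 -5 0 0 0.076 0" --pt "-36 -25 -5 0 0 0.076 0" --pt "-38 -22 -5 0 0 0.076 0" --pt "-39.5 -19 -5 0 0 0.076 0" --pt "-41 -16 -5 0 0 0.076 0"

```text
clock: 0.7
tcp_pos: [0.3539, 0.4352, 0.2234]
orientation: [-1.164, -2.913, 0.005]
contact_force: [1.0, 0.1, 1.5]
grip_width: 0.0854
```

>>> play_rows --pt "-42 -13 -5 0 0 0.076 0" --pt "-43 -10 -5 0 0 0.076 0" --pt "-43 -6.5 -5 0 0 0.076 0" --pt "-44 -3 -5 0 0 0.076 0" --pt "-44 0 -5 0 0 0.076 0"

```text
clock: 1.2
tcp_pos: [0.4627, 0.2338, 0.2492]
orientation: [-1.714, -2.628, 0.005]
contact_force: [1.0, 0.8, 0.0]
grip_width: 0.0855
```

Run:
```python
from h import *
plan([.53,.13,.27],Rdown(np.radians(12)))
```

```text
3 rows
[[-40.7,6.6,-7.0,-0.002,-0.001,0.068,0],[-40.1,9.3,-7.0,-0.002,-0.001,0.068,0],[-39.4,12.1,-7.0,-0.002,-0.001,0.068,0]]
```

>>> play_rows --pt "-41 7 -7 0 0 0.068 0" --pt "-40 9 -7 0 0 0.068 0" --pt "-39 12 -7 0 0 0.068 0" --pt "0 0 0 0 0 0 0"

```text
clock: 1.6
tcp_pos: [0.534, 0.1179, 0.2721]
orientation: [-2.0, -2.422, 0.003]
contact_force: [0.2, 0.1, 1.2]
grip_width: 0.0853
```

Run:
```python
from h import *
import pickle
f=grab_frame("wrist"); save(f,"w1"); pickle.dump((f,r.get_obs()),open("w1.pkl","wb")); print(tool()[0])
```

```text
[0.53244427 0.12081453 0.27136919]
```

View pics/w1.png

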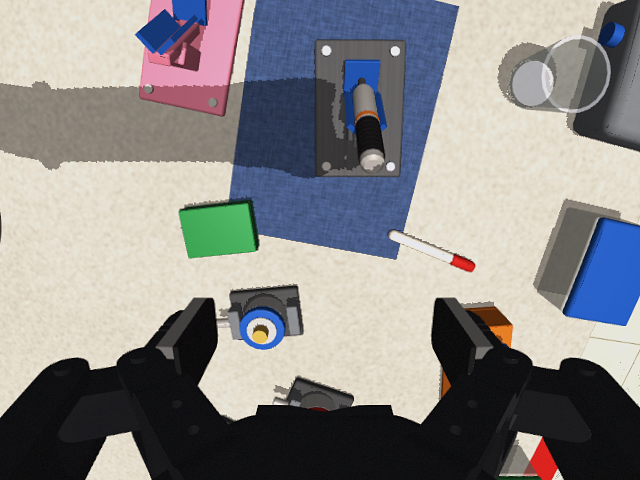

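The wrist view shows the punch with its cap at about (371,160) and its nose near (362,82). The plate's screws are at (326,50), (395,50), (326,167) and (391,167), and the blue adaptor is at (262,330). I'll take two more views.

Run:
```python
from h import *
plan([.47,.04,.30],Rdown(np.radians(12)))
```

```text
3 rows
[[-22.4,-25.7,-9.5,-0.001,-0.0,-0.005,0],[-22.3,-25.8,-9.5,-0.001,-0.0,-0.005,0],[-22.1,-25.9,-9.5,-0.001,-0.0,-0.005,0]]
```

>>> play_rows --pt "-22 -26 -9.5 0 0 0 0" --pt "-22 -26 -9.5 0 0 0 0" --pt "-22 -26 -9.5 0 0 0 0" --pt "0 0 0 0 0 0 0"

```text
clock: 2.05
tcp_pos: [0.4649, 0.0433, 0.2988]
orientation: [-1.979, -2.432, 0.008]
contact_force: [-0.6, 0.0, 0.9]
grip_width: 0.0851
```

Run:
```python
from h import *
import pickle
f=grab_frame("wrist"); save(f,"w2"); pickle.dump((f,r.get_obs()),open("w2.pkl","wb")); print(tool()[0])
plan([.56,.19,.30],Rdown(np.radians(12)))
```

```text
[0.4656334  0.04570742 0.29833423]
4 rows
[[30.4,30.5,-0.6,-0.002,-0.0,-0.001,0],[30.4,30.5,-0.6,-0.002,-0.0,-0.001,0],[30.4,30.5,-0.5,-0.002,-0.0,-0.001,0],[30.4,30.6,-0.5,-0.002,-0.0,-0.001,0]]
```

View pics/w2.png

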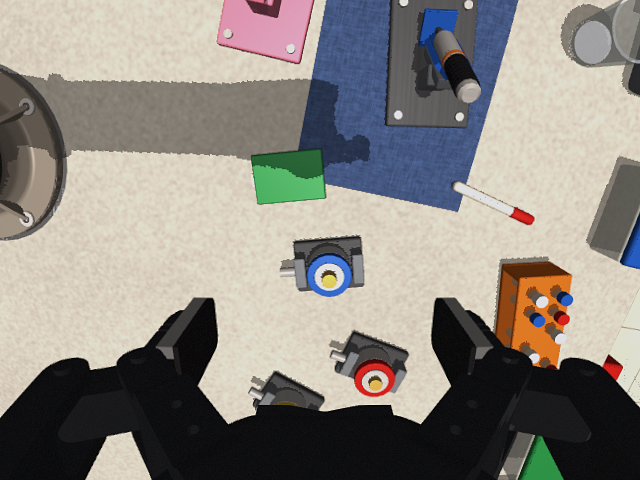

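The second view has the cap at (468,91), the blue plug at (329,280) and the plate's screws at (398,115) and (459,117). Next is the third view, nearer the punch.

>>> play_rows --pt "30 30 0 0 0 0 0" --pt "30 30 0 0 0 0 0" --pt "30 30 0 0 0 0 0" --pt "30 30 0 0 0 0 0" --pt "0 0 0 0 0 0 0"

```text
clock: 2.6
tcp_pos: [0.5585, 0.2035, 0.2948]
orientation: [-1.957, -2.443, 0.004]
contact_force: [-0.2, 0.6, -0.6]
grip_width: 0.0855
```

Run:
```python
from h import *
import pickle
f=grab_frame("wrist"); save(f,"w3"); pickle.dump((f,r.get_obs()),open("w3.pkl","wb")); print(tool()[0])
for i in (1,2,3):
    f,_=pickle.load(open(f"w{i}.pkl","rb")); hsv=cv2.cvtColor(f["color"],cv2.COLOR_BGR2HSV)
    m=cv2.inRange(hsv,(22,110,110),(34,255,255))
    n,l,s,c=cv2.connectedComponentsWithStats(m)
    print(i,"yellow",[(c[k].round(1).tolist(),s[k].tolist()) for k in range(1,n) if s[k,4]>30])
    m=cv2.inRange(hsv,(5,130,100),(17,255,255))
    n,l,s,c=cv2.connectedComponentsWithStats(m)
    print(i,"orange",[(c[k].round(1).tolist(),s[k].tolist()) for k in range(1,n) if s[k,4]>30])
```

```text
[0.5576557  0.20076199 0.29478629]
1 yellow [([259.4, 336.4], [253, 330, 13, 13, 130])]
1 orange [([365.8, 114.2], [355, 110, 24, 13, 81]), ([483.8, 309.0], [471, 308, 26, 3, 45]), ([502.9, 332.9], [489, 324, 24, 24, 333]), ([445.0, 384.3], [442, 371, 9, 26, 114])]
2 yellow [([328.8, 280.8], [322, 275, 15, 13, 152])]
2 orange [([451.8, 53.0], [443, 50, 22, 12, 62]), ([531.0, 314.3], [496, 270, 76, 97, 4005])]
3 yellow [([429.1, 12.2], [387, 0, 75, 29, 643]), ([230.6, 379.5], [225, 374, 12, 11, 96])]
3 orange [([428.2, 1.8], [425, 0, 8, 5, 35]), ([324.6, 198.6], [314, 195, 21, 12, 84]), ([417.9, 357.7], [404, 356, 33, 5, 78]), ([420.7, 393.0], [402, 362, 49, 62, 1397])]
```

View pics/w3.png

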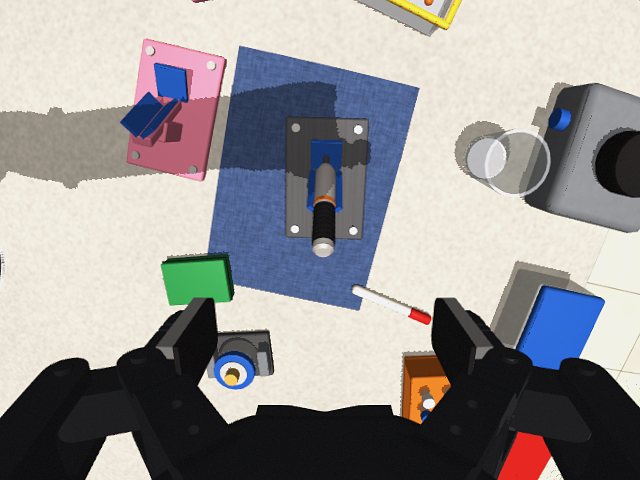

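Run:
```python
from h import *
import pickle
out=[]
for i,(x,y) in {1:(310,35),3:(280,115)}.items():
    f,_=pickle.load(open(f"w{i}.pkl","rb"))
    out.append(cv2.resize(f["color"][y:y+145,x:x+100],None,fx=4,fy=4,interpolation=cv2.INTER_CUBIC))
cv2.imwrite("pics/z13.png",np.hstack(out))
```

```text
(no output)
```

View pics/z13.png

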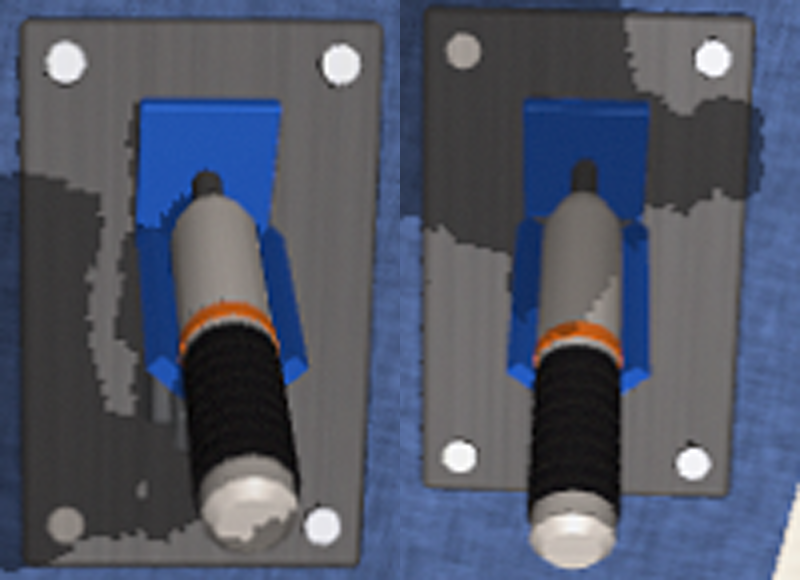

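```bash
cat > fit.py <<'E'
from h import *
import pickle
from scipy.optimize import least_squares
F={i:pickle.load(open(f"w{i}.pkl","rb"))[0] for i in (1,2,3)}
s1=[(310+a/4,35+b/4) for a,b in [(66,62),(341,64),(66,525),(322,526)]]
s3=[(280+a/4,115+b/4) for a,b in [(63,51),(313,59),(59,456),(292,463)]]
S=[]
for a,b in zip(s1,s3):
    X,e=tri(*pix2ray(F[1],*a),*pix2ray(F[3],*b)); d=bydepth(F[1],*a); S.append(X); print("screw",X.round(4),round(e,4),"depth",d.round(4))
S=np.array(S); print("centre",S.mean(0)); d=(S[2]+S[3]-S[0]-S[1]); print("az long",np.degrees(np.arctan2(d[1],d[0])), np.linalg.norm(d)/2); d2=(S[1]+S[3]-S[0]-S[2]); print("az short",np.degrees(np.arctan2(d2[1],d2[0])),np.linalg.norm(d2)/2)
# plug
P={1:(259.4+.5*0,336.4),2:(328.8,280.8),3:(230.6,379.5)}
for a,b in ((1,2),(2,3),(1,3)): print("plug",*tri(*pix2ray(F[a],*P[a]),*pix2ray(F[b],*P[b])))
for i in P: print(" depth",bydepth(F[i],*P[i]).round(4))
# caps: cloud of things above plate near punch
allp=[]
for i in F:
    f=F[i]; c=bydepth
    pts=[]
    for v in range(0,300,1):
        for u in range(280,520,1):
            if f["depth"][v,u]>0 and f["depth"][v,u]<.40:
                p=bydepth(f,u,v)
                if .09<p[2]<.16 and .50<p[0]<.62 and .13<p[1]<.25: pts.append(p)
    pts=np.array(pts); print(i,len(pts), pts.min(0).round(4),pts.max(0).round(4)); allp.append(pts)
def res(x,p):
    a=np.array([x[2],x[3],1]); a/=np.linalg.norm(a); o=np.array([x[0],x[1],.115]); w=p-o
    return np.linalg.norm(w-np.outer(w@a,a),axis=1)-.011
for pts in allp+[np.vstack(allp)]:
    if len(pts)<50: continue
    g=pts[(pts[:,2]>.112)&(pts[:,2]<.135)]
    x=least_squares(res,[.56,.19,.14,-.68],args=(g,),loss="soft_l1",f_scale=.001).x
    a=np.array([x[2],x[3],1]);a/=np.linalg.norm(a)
    print(len(g),"axis at z=.115",x[:2].round(4),"lean",np.degrees(np.arccos(a[2])).round(1),"az",np.degrees(np.arctan2(a[1],a[0])).round(1), "rms",np.sqrt((res(x,g)**2).mean()).round(4))
    print("  top along",((pts-[x[0],x[1],.115])@a).max())
E
python3 fit.py
```

```text
screw [0.5059 0.2707 0.0178] 0.0 depth [0.5058 0.2711 0.0158]
screw [0.5784 0.2846 0.0186] 0.0 depth [0.5784 0.2848 0.0178]
screw [0.5294 0.1492 0.0176] 0.0002 depth [0.5295 0.1492 0.0176]
screw [0.6018 0.1631 0.0168] 0.0002 depth [0.6019 0.163  0.0166]
centre [0.55385409 0.21690413 0.01767527]
az long -79.05058102220444 0.12373869051972523
az short 10.82022193946877 0.07379040446166335
plug [ 0.48845734 -0.05489005  0.06472856] 0.00019858589250456384
plug [ 0.48841165 -0.05454358  0.06558785] 0.00025805023867659553
plug [ 0.48869858 -0.05360294  0.06686675] 1.7187542432028714e-05
 depth [ 0.4888 -0.0532  0.0674]
 depth [ 0.4881 -0.0537  0.0675]
 depth [ 0.4888 -0.0528  0.0679]
1 1766 [0.538  0.1618 0.09  ] [0.5749 0.219  0.1506]
2 1526 [0.5385 0.1614 0.0901] [0.5751 0.2185 0.1506]
3 1553 [0.5388 0.1624 0.09  ] [0.575  0.2193 0.1501]
531 axis at z=.115 [0.5586 0.1889] lean 35.7 az -79.7 rms 0.0004
  top along 0.038921350093561805
442 axis at z=.115 [0.5587 0.1889] lean 34.9 az -79.5 rms 0.0004
  top along 0.039035669993457055
493 axis at z=.115 [0.5592 0.1891] lean 35.4 az -79.0 rms 0.0005
  top along 0.03838561632845159
1466 axis at z=.115 [0.5588 0.189 ] lean 35.4 az -79.6 rms 0.0005
  top along 0.03906194080577625
```

```bash
cat >> h.py <<'E'
AZ=np.radians(-79.3); LE=np.radians(35.2)
A=np.array([np.sin(LE)*np.cos(AZ),np.sin(LE)*np.sin(AZ),np.cos(LE)])
REF=np.array([.5588,.189,.115])  # 101 mm from tip
_y=np.array([-np.sin(AZ),np.cos(AZ),0]); RG=R.from_matrix(np.stack([np.cross(_y,-A),_y,-A],1))
def ptcp(m): return REF+A*(m-.101)   # tcp at m from the tip
E
python3 - <<'E'
from h import *
print(ptcp(.091),A)
plan(ptcp(.091+.13),RG)
E
```

```text
[0.55772976 0.1946641  0.10682855] [ 0.10702424 -0.56640977  0.8171449 ]
5 rows
[[-16.3,-0.5,16.2,-0.004,0.122,0.005,0],[-18.1,-0.5,14.1,-0.004,0.122,0.005,0],[-19.7,-0.5,11.8,-0.004,0.122,0.005,0],[-21.0,-0.4,9.4,-0.004,0.122,0.005,0],[-22.0,-0.3,6.7,-0.004,0.122,0.005,0]]
```

>>> play_rows --pt "-16 -0.5 16 -0.004 0.122 0.005 0" --pt "-18 -0.5 14 -0.004 0.122 0.005 0" --pt "-20 -0.5 12 -0.004 0.122 0.005 0" --pt "-21 -0.5 9 -0.004 0.122 0.005 0" --pt "-22 -0.5 7 -0.004 0.122 0.005 0"

```text
clock: 3.15
tcp_pos: [0.5717, 0.1364, 0.2136]
orientation: [-1.626, -2.024, -0.557]
contact_force: [0.6, -0.1, -0.2]
grip_width: 0.0854
```

Run:
```python
from h import *
plan(ptcp(.091+.09),RG,vmax=20); print(r.get_obs()["joints"].round(2))
p,q=tool();print(p,(q.inv()*RG).as_rotvec())
```

```text
2 rows
[[-6.7,-1.6,15.7,-0.002,-0.014,0.015,0],[-6.5,-1.5,15.8,-0.002,-0.014,0.015,0]]
[-0.23  0.46  0.33  1.78 -0.8   1.27  0.69]
[0.57170637 0.13643503 0.21361021] [-0.00305848 -0.02723923  0.02939099]
```

>>> play_rows --pt "-6.5 -1.5 12 -0.002 -0.014 0.015 0" --pt "-6.5 -1.5 12 -0.002 -0.014 0.015 0" --pt "0 0 0 0 0 0 0"

```text
clock: 3.45
tcp_pos: [0.5662, 0.1276, 0.1786]
orientation: [-1.695, -1.994, -0.523]
contact_force: [0.4, -0.0, -0.5]
grip_width: 0.0854
```

Run:
```python
from h import *
plan(ptcp(.091+.03),RG,vmax=20)
p,q=tool();print(p,(q.inv()*RG).as_rotvec())
f=grab_frame("wrist"); save(f,"w4")
```

```text
4 rows
[[3.5,0.9,16.9,0.001,0.0,-0.006,0],[3.5,0.9,16.9,0.001,0.0,-0.006,0],[3.5,1.0,16.9,0.001,0.0,-0.006,0],[3.5,1.0,16.9,0.001,0.0,-0.006,0]]
[0.56615626 0.12757958 0.17863002] [ 0.00244824  0.00125194 -0.0243432 ]
```

View pics/w4.png

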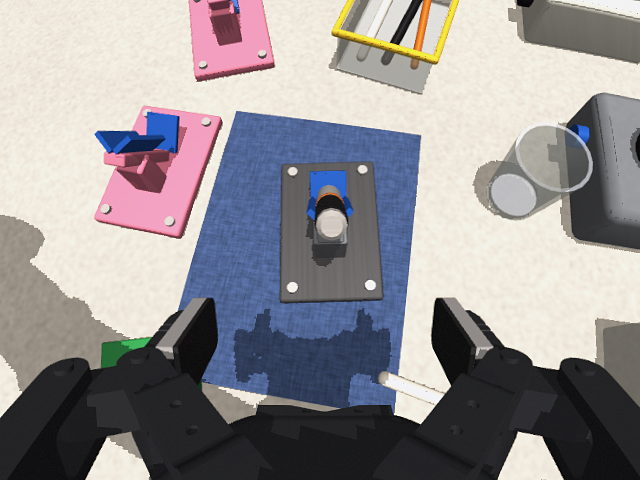

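The cap is at (331,222) between the open fingers, with the lateral offset still to correct.

>>> play_rows --pt "7 2 5 0 0 -0.012 0" --pt "7 2 5 0 0 -0.012 0" --pt "0 0 0 0 0 0 0"

```text
clock: 3.8
tcp_pos: [0.5684, 0.1494, 0.1822]
orientation: [-1.665, -2.025, -0.538]
contact_force: [-0.0, 0.5, 0.2]
grip_width: 0.0853
```

Run:
```python
from h import *
plan(ptcp(.091+.03),RG,vmax=15)
p,q=tool();print(p,(q.inv()*RG).as_rotvec())
```

```text
4 rows
[[-1.4,-0.6,14.6,0.001,-0.0,0.002,0],[-1.4,-0.6,14.6,0.001,-0.0,0.002,0],[-1.4,-0.6,14.6,0.001,-0.0,0.002,0],[-1.4,-0.5,14.6,0.001,-0.0,0.002,0]]
[0.56842213 0.14942337 0.18222146] [ 0.00433875 -0.00039698  0.00922851]
```

>>> play_rows --pt "-2 -1 14 0.002 0 0.004 0" --pt "-1 0 14 0 0 0 0" --pt "0 0 12 0 0 0 0" --pt "0 0 0 0 0 0 0"

```text
clock: 4.2
tcp_pos: [0.563, 0.1735, 0.1457]
orientation: [-1.663, -2.024, -0.535]
contact_force: [0.4, 0.3, 0.6]
grip_width: 0.0855
```

Run:
```python
from h import *
plan(ptcp(.091),RG,vmax=15)
p,q=tool();print(p,(q.inv()*RG).as_rotvec())
```

```text
3 rows
[[-1.5,-0.5,14.8,0.0,-0.0,0.003,0],[-1.5,-0.5,14.8,0.0,-0.0,0.003,0],[-1.5,-0.4,14.8,0.0,-0.0,0.003,0]]
[0.56304924 0.17348241 0.14571964] [ 0.00143708 -0.00082544  0.00910017]
```

>>> play_rows --pt "-3 -1 12 0 0 0.004 0" --pt "-2 0 12 0 0 0.004 0" --pt "0 0 8 0 0 0 0" --pt "0 0 0 0 0 0 0"

```text
clock: 4.6
tcp_pos: [0.5587, 0.1883, 0.1131]
orientation: [-1.672, -2.015, -0.53]
contact_force: [-0.5, -0.3, 0.4]
grip_width: 0.0855
```

Run:
```python
from h import *
plan(ptcp(.091),RG,vmax=15)
p,q=tool();print(p,(q.inv()*RG).as_rotvec(),r.get_obs()["contact_force"])
f=grab_frame("wrist"); save(f,"w5")
```

```text
1 rows
[[1.6,0.2,8.9,0.0,-0.001,-0.001,0]]
[0.55869692 0.18830969 0.11314307] [ 0.00028183 -0.00054039 -0.00103703] [-0.5008701  -0.25877769  0.35069366]
```

View pics/w5.png

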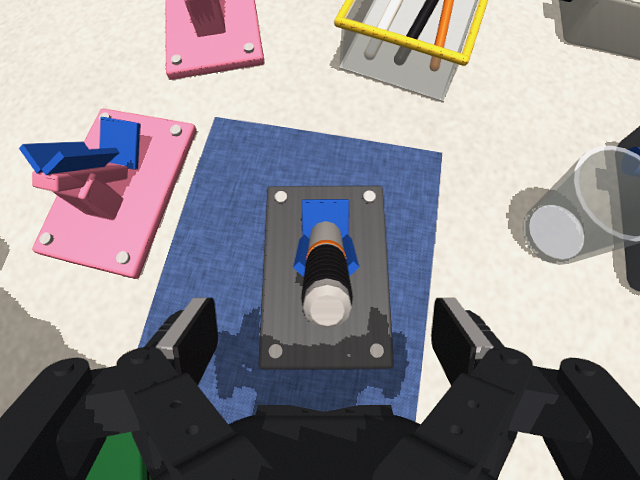

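The punch cap at (327,304) is centred between the jaws (midpoint about 325). I'll advance the last bit and close.

>>> play_rows --pt "1.5 0 8 0 0 0 0" --pt "0 0 1 0 0 0 0" --pt "0 0 0 0 0 0 0"

```text
clock: 4.95
tcp_pos: [0.5587, 0.1941, 0.1072]
orientation: [-1.674, -2.016, -0.533]
contact_force: [0.1, 0.4, -0.4]
grip_width: 0.0851
```

Run:
```python
from h import *
plan(ptcp(.091),RG,vmax=15)
```

```text
1 rows
[[0.4,-0.9,0.7,0.003,0.0,-0.001,0]]
```

>>> play_rows --pt "0 -0.8 0 0 0 0 120" --pt "0 0 0 0 0 0 160" --pt "0 0 0 0 0 0 255" --pt "0 0 0 0 0 0 255" --pt "0 0 0 0 0 0 255" --force 70

```text
clock: 5.45
tcp_pos: [0.5589, 0.1933, 0.1082]
orientation: [-1.675, -2.016, -0.535]
contact_force: [-1.2, -0.7, 1.2]
grip_width: 0.0176
```

>>> play_rows --pt "0 0 0 0 0 0 255" --pt "0 0 0 0 0 0 255" --pt "0 0 0 0 0 0 255"

```text
clock: 5.75
tcp_pos: [0.5589, 0.1932, 0.1083]
orientation: [-1.675, -2.016, -0.535]
contact_force: [-0.4, -0.0, 0.6]
grip_width: 0.0174
```

Run:
```python
from h import *
plan(ptcp(.091),RG,vmax=15); o=r.get_obs(); print(o["contact_force"],o["moment"],o["grip_width"],o["tcp_pos"],o["orientation"])
f=grab_frame("wrist"); save(f,"w6")
```

```text
1 rows
[[0.5,-0.9,2.1,0.005,0.001,-0.001,0]]
[-0.40962959 -0.03227446  0.55478322] [-0.61401919 -0.13043423  0.01028545] 0.017350750799136463 [0.55889052 0.19323402 0.10830603] [-1.67488932 -2.01631527 -0.53509734]
```

View pics/w6.png

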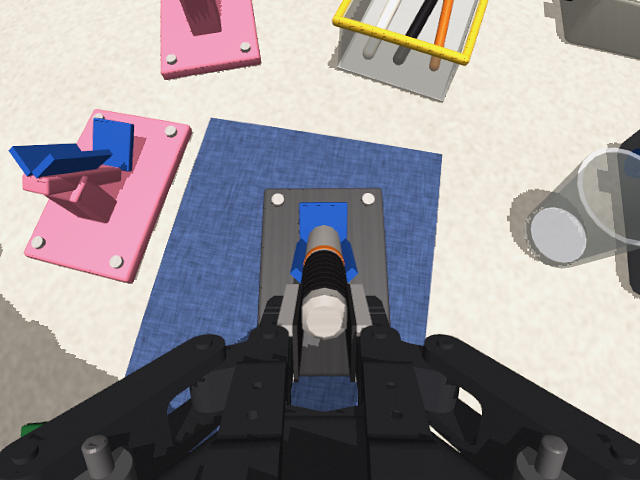

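The jaws hold the black grip, with the cap at (324,315) and pads on both sides. Pulling out along the axis, slightly out of the V.

>>> play_rows --pt "1 0 -5 0 0 0 255" --pt "1 0 -10 0 0 0 255" --pt "1 0 -20 0 0 0 255" --pt "1 0 -25 0 0 0 255" --pt "0 0 -25 0 0 0 255"

```text
clock: 6.3
tcp_pos: [0.5639, 0.148, 0.1802]
orientation: [-1.671, -2.015, -0.525]
contact_force: [0.2, -0.6, -1.6]
grip_width: 0.0174
```

>>> play_rows --pt "0 0 -25 0 0 0 255" --pt "0 0 -20 0 0 0 255" --pt "0 0 0 0 0 0 255"

```text
clock: 6.6
tcp_pos: [0.5708, 0.1164, 0.2222]
orientation: [-1.679, -2.017, -0.528]
contact_force: [0.1, -0.4, -1.6]
grip_width: 0.0178
```

Run:
```python
from h import *
import pickle
o=r.get_obs(); print(o["contact_force"],o["grip_width"],o["tcp_pos"],o["joints"].round(2))
f=grab_frame("wrist"); save(f,"w7"); pickle.dump((f,o),open("w7.pkl","wb"))
```

```text
[ 0.10300418 -0.38912537 -1.63647644] 0.017823450158783456 [0.57076142 0.11643668 0.22219562] [-0.24  0.44  0.36  1.77 -0.77  1.28  0.65]
```

View pics/w7.png

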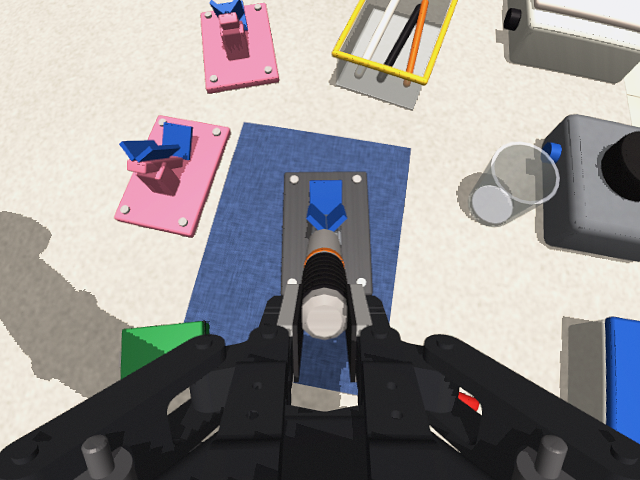

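Run:
```python
from h import *
plan([.488,-.054,.21],Rdown(np.radians(4)),claw=255)
```

```text
5 rows
[[-26.5,-22.4,-15.8,-0.007,-0.122,0.022,255],[-28.7,-21.7,-12.6,-0.007,-0.122,0.022,255],[-30.5,-20.9,-9.1,-0.007,-0.122,0.022,255],[-31.8,-20.2,-5.5,-0.007,-0.122,0.022,255],[-32.7,-19.5,-1.7,-0.007,-0.122,0.022,255]]
```

>>> play_rows --pt "-26 -22 -16 -0.007 -0.122 0.022 255" --pt "-29 -22 -13 -0.007 -0.122 0.022 255" --pt "-30 -21 -9 -0.007 -0.122 0.022 255" --pt "-32 -20 -5 -0.007 -0.122 0.022 255" --pt "-33 -19 -2 -0.007 -0.122 0.022 255"

```text
clock: 7.15
tcp_pos: [0.4837, -0.0558, 0.2057]
orientation: [2.134, 2.294, -0.029]
contact_force: [-0.1, 0.6, -2.2]
grip_width: 0.0175
```

>>> play_rows --pt "0 0 0 0 0 0 255" --pt "0 0 0 0 0 0 255"

```text
clock: 7.35
tcp_pos: [0.4795, -0.0543, 0.2039]
orientation: [2.132, 2.3, -0.034]
contact_force: [-0.2, 0.7, -1.8]
grip_width: 0.0179
```

Run:
```python
from h import *
o=r.get_obs(); print(o["contact_force"],o["grip_width"],o["tcp_pos"],o["joints"].round(2))
plan([.488,-.054,.19],Rdown(np.radians(4)),claw=255,vmax=15)
```

```text
[-0.17502237  0.72850591 -1.84125734] 0.017874561353794307 [ 0.47946989 -0.05431804  0.20388506] [-0.52  0.17  0.55  2.02 -0.08  0.99  0.15]
2 rows
[[-0.0,4.4,6.9,-0.006,0.009,0.003,255],[-0.1,4.3,6.9,-0.006,0.009,0.003,255]]
```

>>> play_rows --pt "0 4 6 -0.006 0.009 0.003 255" --pt "0 4 6 -0.006 0.009 0.003 255" --pt "0 0 0 0 0 0 255"

```text
clock: 7.65
tcp_pos: [0.4883, -0.0518, 0.1896]
orientation: [-2.138, -2.297, -0.003]
contact_force: [-0.2, 0.2, -2.3]
grip_width: 0.0176
```

Run:
```python
from h import *
import pickle
o=r.get_obs(); print(o["contact_force"],o["grip_width"],o["tcp_pos"],tool()[1].as_matrix()[:,2])
f=grab_frame("wrist"); save(f,"w8"); pickle.dump((f,o),open("w8.pkl","wb"))
g=grab_frame("scene"); t=grab_frame("top"); pickle.dump((g,t),open("st8.pkl","wb"))
for n,F in (("s",g),("t",t)):
    u,v=proj(F,[.488,-.054,.08]).astype(int); print(n,u,v)
    cv2.imwrite(f"pics/{n}8.png",cv2.resize(F["color"][v-45:v+30,u-50:u+50],None,fx=6,fy=6,interpolation=cv2.INTER_CUBIC))
```

```text
[-0.22871488  0.20408816 -2.34258918] 0.017565470193002957 [ 0.4883104  -0.05175062  0.18955381] [-0.00145796  0.00355432 -0.99999262]
s 304 213
t 362 267
```

View pics/w8.png

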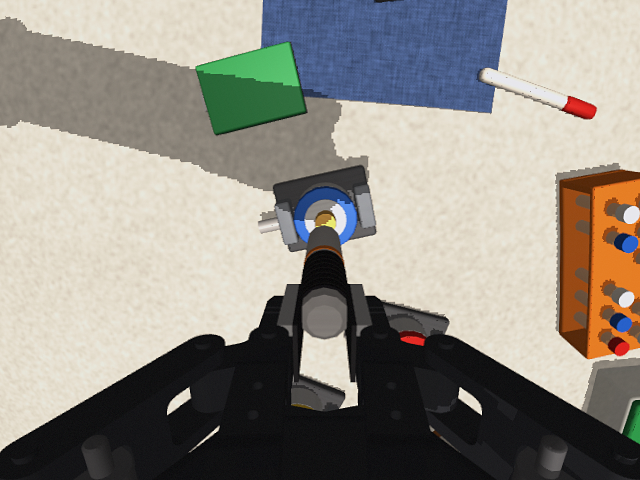

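View pics/s8.png

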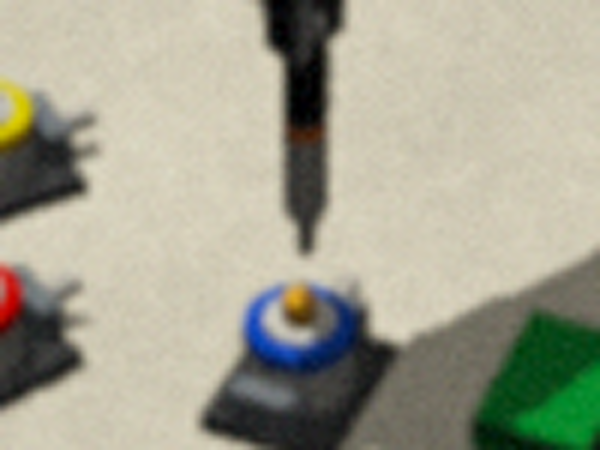

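View pics/t8.png

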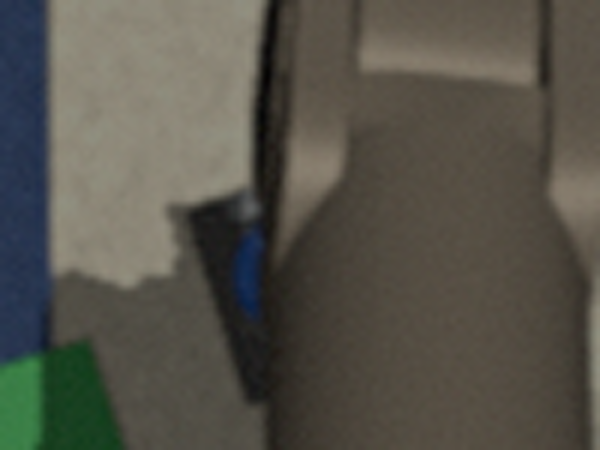

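The wrist view shows the punch upright with its nose over the plug at (325,217). The scene crop shows the tip just above the plug, with the tip at about (305,210) and the plug at (304,217.5) in full-frame pixels.

Run:
```python
from h import *
import pickle
g,t=pickle.load(open("st8.pkl","rb")); f,o=pickle.load(open("w8.pkl","rb"))
p,q=tool(o); tip=p+q.apply([.0005,0,.0931])
print("tip",tip,"scene proj",proj(g,tip),"obs 305,209.7  wrist",proj(f,tip))
for P in ([.4885,-.0540,.066],): print(proj(g,P),"obs 303.8,217.5; wrist",proj(f,P))
cv2.imwrite("pics/w8z.png",cv2.resize(f["color"][170:270,270:380],None,fx=6,fy=6,interpolation=cv2.INTER_CUBIC))
hsv=cv2.cvtColor(g["color"],cv2.COLOR_BGR2HSV); m=cv2.inRange(hsv[205:230,290:320],(14,120,100),(34,255,255)); print(cv2.connectedComponentsWithStats(m)[2:])
```

```text
tip [ 0.48813904 -0.05092099  0.09645632] scene proj [305.04294442 209.80283911] obs 305,209.7  wrist [325.1486212  228.31884457]
[304.12672465 217.32354478] obs 303.8,217.5; wrist [325.24182882 222.72055994]
(array([[  0,   0,  30,  25, 736],
       [ 12,  11,   4,   4,  14]], dtype=int32), array([[14.52309783, 11.99048913],
       [13.28571429, 12.5       ]]))
```

View pics/w8z.png

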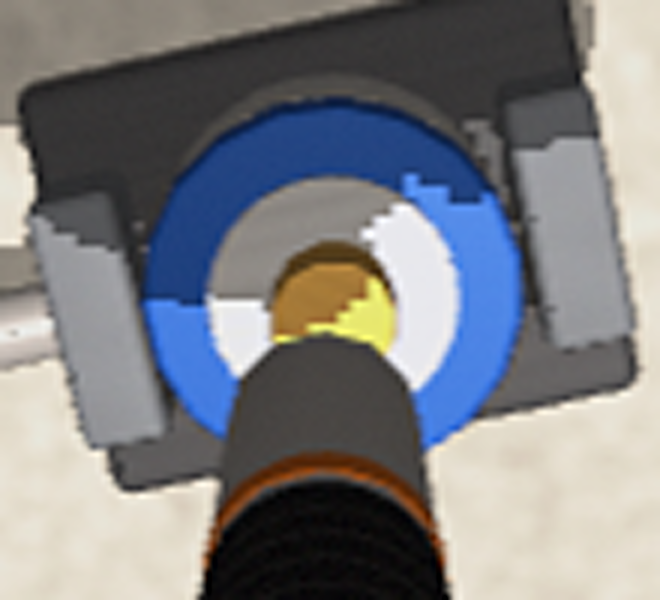

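Run:
```python
from h import *
plan([.4885,-.0545,.165],Rdown(np.radians(4)),claw=255,vmax=15)
```

```text
2 rows
[[-1.3,0.0,12.7,-0.0,-0.002,0.001,255],[-1.3,0.0,12.7,-0.0,-0.002,0.001,255]]
```

>>> play_rows --pt "-1.3 0 11 0 -0.002 0 255" --pt "-1.3 0 11 0 -0.002 0 255" --pt "0 0 0 0 0 0 255"

```text
clock: 8.1
tcp_pos: [0.4888, -0.0548, 0.1667]
orientation: [2.14, 2.299, -0.001]
contact_force: [-0.1, -0.8, -2.0]
grip_width: 0.0177
```

Run:
```python
from h import *
plan([.4885,-.0545,.163],Rdown(np.radians(4)),claw=255,vmax=15); print(r.get_obs()["contact_force"])
```

```text
1 rows
[[0.3,-0.3,3.7,-0.0,0.001,0.002,255]]
[-0.12611917 -0.75971111 -1.96946427]
```

>>> play_rows --pt "0.3 -0.3 3 0 0 0 255" --pt "0 0 2 0 0 0 255" --pt "0 0 1 0 0 0 255"

```text
clock: 8.4
tcp_pos: [0.4889, -0.0546, 0.1605]
orientation: [2.14, 2.298, -0.001]
contact_force: [-0.7, 0.2, 5.7]
grip_width: 0.0179
```

>>> play_rows --pt "0 0 1 0 0 0 255" --pt "0 0 1 0 0 0 255"

```text
clock: 8.6
tcp_pos: [0.4901, -0.0548, 0.1601]
orientation: [2.139, 2.297, 0.002]
contact_force: [-2.2, 0.5, 5.3]
grip_width: 0.0174
```

>>> play_rows --pt "0 -0.8 1 0 0 0 255" --pt "0 -0.5 1.5 0 0 0 255"

```text
clock: 8.8
tcp_pos: [0.49, -0.0551, 0.1593]
orientation: [2.139, 2.296, 0.006]
contact_force: [-2.5, -0.1, 6.5]
grip_width: 0.0173
```

>>> play_rows --pt "0 0 1.5 0 0 0 255" --pt "0 0 1.5 0 0 0 255"

```text
clock: 9.0
tcp_pos: [0.4906, -0.0553, 0.1579]
orientation: [2.138, 2.296, 0.008]
contact_force: [-2.6, -0.7, 5.9]
grip_width: 0.0175
```

Run:
```python
from h import *
plan([.4885,-.0545,.155],Rdown(np.radians(4)),claw=255,vmax=15); o=r.get_obs(); print(o["contact_force"],o["moment"],o["tcp_pos"],tool()[1].as_matrix()[:,2])
f=grab_frame("wrist"); save(f,"w9")
```

```text
1 rows
[[0.9,-2.0,2.9,0.007,-0.0,0.001,255]]
[-2.6411818  -0.66418777  5.94842385] [-0.09184646  0.84032332 -0.00176036] [ 0.49058359 -0.05525567  0.15791064] [ 6.57279042e-03  7.74094425e-04 -9.99978099e-01]
```

View pics/w9.png

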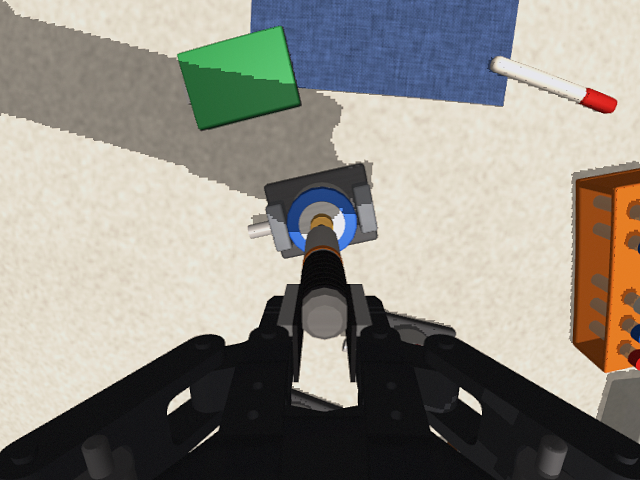

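Pressing has started: net axial force is about 8 N and the plug is creeping. I'll trim the small +x drift as I go.

>>> play_rows --pt "0.4 -2.5 1.5 0.005 0 0 255" --pt "0.2 -2.5 1.5 0.003 0 0 255"

```text
clock: 9.25
tcp_pos: [0.4877, -0.0552, 0.1569]
orientation: [2.14, 2.297, 0.004]
contact_force: [-0.1, 0.6, 5.3]
grip_width: 0.0175
```

>>> play_rows --pt "0 -2 1.5 0.003 0 0 255" --pt "0 -1.5 1.5 0.003 0 0 255"

```text
clock: 9.45
tcp_pos: [0.4876, -0.0555, 0.1564]
orientation: [2.14, 2.297, 0.006]
contact_force: [-0.7, 0.1, 5.4]
grip_width: 0.0177
```

>>> play_rows --pt "0 -1 2.2 0.003 0 0 255" --pt "0 -1 2.2 0.003 0 0 255"

```text
clock: 9.65
tcp_pos: [0.4885, -0.0557, 0.1545]
orientation: [2.14, 2.297, 0.007]
contact_force: [-0.9, 0.0, 6.3]
grip_width: 0.0177
```

>>> play_rows --pt "0 -1 2.5 0.003 0 0 255" --pt "0 -1 2.5 0.003 0 0 255"

```text
clock: 9.85
tcp_pos: [0.4889, -0.0559, 0.1517]
orientation: [2.141, 2.298, 0.006]
contact_force: [-0.4, 0.8, 6.6]
grip_width: 0.0171
```

>>> play_rows --pt "0.3 -1 2.2 0.003 0 0 255" --pt "0.3 -1 2.2 0.003 0 0 255"

```text
clock: 10.05
tcp_pos: [0.489, -0.0556, 0.1494]
orientation: [-2.141, -2.298, -0.005]
contact_force: [-0.9, 0.4, 5.6]
grip_width: 0.0177
```

>>> play_rows --pt "0.3 -1 2.2 0.003 0 0 255" --pt "0.3 -1 2.2 0.003 0 0 255"

```text
clock: 10.25
tcp_pos: [0.4893, -0.0553, 0.1472]
orientation: [-2.141, -2.297, -0.004]
contact_force: [-0.8, 0.0, 9.4]
grip_width: 0.0175
```

>>> play_rows --pt "0.3 -1 2.2 0.003 0 0 255" --pt "0.3 -1 2.2 0.003 0 0 255"

```text
clock: 10.45
tcp_pos: [0.4902, -0.0551, 0.1458]
orientation: [-2.14, -2.297, -0.004]
contact_force: [-1.3, -0.7, 3.8]
grip_width: 0.0174
```

Run:
```python
from h import *
import pickle
o=r.get_obs(); print(o["contact_force"],o["tcp_pos"],tool()[1].as_matrix()[:,2])
g=grab_frame("scene"); f=grab_frame("wrist"); pickle.dump((g,f,o),open("sw10.pkl","wb"))
print(r.get_obs()["contact_force"],r.get_obs()["tcp_pos"])
u,v=304,213
a=cv2.resize(g["color"][v-45:v+30,u-40:u+40],None,fx=5,fy=5,interpolation=cv2.INTER_CUBIC)
b=cv2.resize(f["color"][190:290,270:377],None,fx=3.75,fy=3.75,interpolation=cv2.INTER_CUBIC)
cv2.imwrite("pics/sw10.png",np.hstack([a,b[:375,:400]]))
```

```text
[-1.31307006 -0.72630294  3.82156573] [ 0.49024015 -0.05511085  0.14575677] [ 2.79467014e-04  3.14493336e-03 -9.99995016e-01]
[-0.62550029 -0.07987545  5.27317637] [ 0.48980708 -0.05504323  0.14529734]
```

View pics/sw10.png

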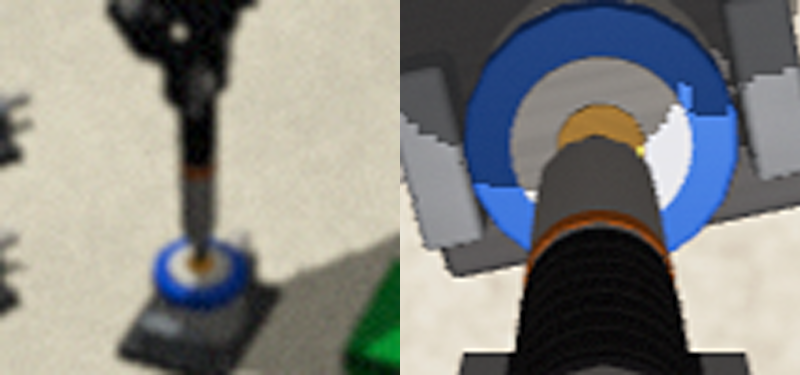

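Run:
```python
from h import *
import pickle
g,f,o=pickle.load(open("sw10.pkl","rb"))
def med(f,u,v,k=2):
    P=np.array([bydepth(f,a,b) for a in range(int(u)-k,int(u)+k+1) for b in range(int(v)-1,int(v)+2)]); return np.median(P,0).round(4)
print("now plug",med(f,323,221),"white",med(f,341,232,1),med(f,310,224,1))
f8,_=pickle.load(open("w8.pkl","rb"))
print("before plug",med(f8,325,218),"white",med(f8,341,214,1),med(f8,312,212,1))
```

```text
now plug [ 0.4879 -0.0483  0.0547] white [ 0.502  -0.0564  0.0526] [ 0.4784 -0.0517  0.0527]
before plug [ 0.488  -0.05    0.0667] white [ 0.5017 -0.0485  0.0529] [ 0.4767 -0.0485  0.0529]
```

Run:
```python
from h import *
import pickle
g,f,o=pickle.load(open("sw10.pkl","rb")); f8,_=pickle.load(open("w8.pkl","rb"))
a=[cv2.resize(x["color"][225:345,275:375],None,fx=4,fy=4,interpolation=cv2.INTER_CUBIC) for x in (f8,f)]
cv2.imwrite("pics/cap.png",np.hstack(a))
def orow(F):
    h=cv2.cvtColor(F["color"],cv2.COLOR_BGR2HSV)[230:275,300:350]; m=cv2.inRange(h,(5,110,50),(17,255,255)); ys,xs=np.nonzero(m); return ys.mean()+230,xs.mean()+300,len(ys)
print(orow(f8),orow(f), f8["depth"][312:318,320:328].mean(), f["depth"][312:318,320:328].mean())
```

```text
(np.float64(251.13095238095238), np.float64(323.5357142857143), 168) (np.float64(251.74375), np.float64(321.65625), 160) 0.14176194 0.14185141
```

View pics/cap.png

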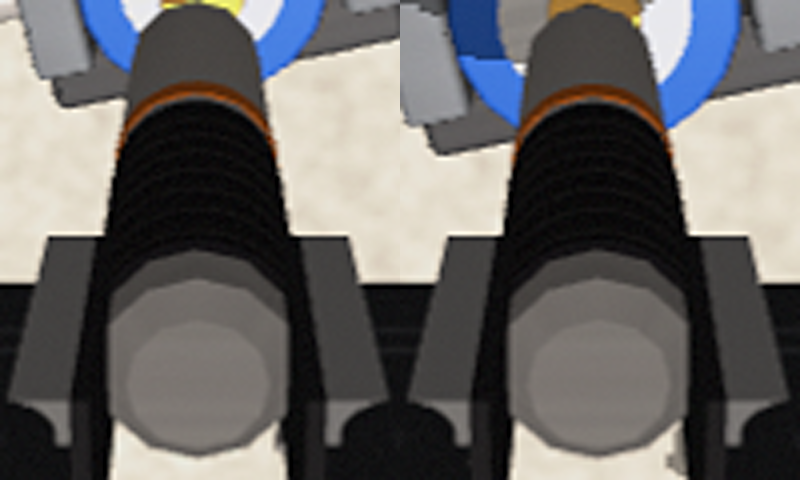

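The force rose to about 11 N and then fell to about 6 N net. The tool is 3.8 mm shorter with no slip in the grip, and the plug went from 66.7 to 54.7 mm, so it has tripped. Lifting straight off.

>>> play_rows --pt "0 -0.5 -5 0 0 0 255" --pt "0 0 -10 0 0 0 255" --pt "0 0 -20 0 0 0 255" --pt "0 0 -30 0 0 0 255" --pt "0 0 0 0 0 0 255"

```text
clock: 11.05
tcp_pos: [0.4889, -0.0555, 0.2141]
orientation: [-2.141, -2.296, -0.002]
contact_force: [0.5, -0.0, -2.8]
grip_width: 0.0175
```

Run:
```python
from h import *
import pickle
f=grab_frame("wrist");g=grab_frame("scene"); o=r.get_obs(); pickle.dump((f,g,o),open("w11.pkl","wb")); save(f,"w11")
print(o["contact_force"],o["tcp_pos"],tool()[1].as_matrix()[:,2])
u,v=304,193
cv2.imwrite("pics/s11.png",cv2.resize(g["color"][v-45:v+45,u-50:u+50],None,fx=6,fy=6,interpolation=cv2.INTER_CUBIC))
```

```text
[-0.34258729 -0.31499982 -2.83313819] [ 0.48663216 -0.0549879   0.21092878] [-0.00608826  0.0023999  -0.99997859]
```

View pics/w11.png

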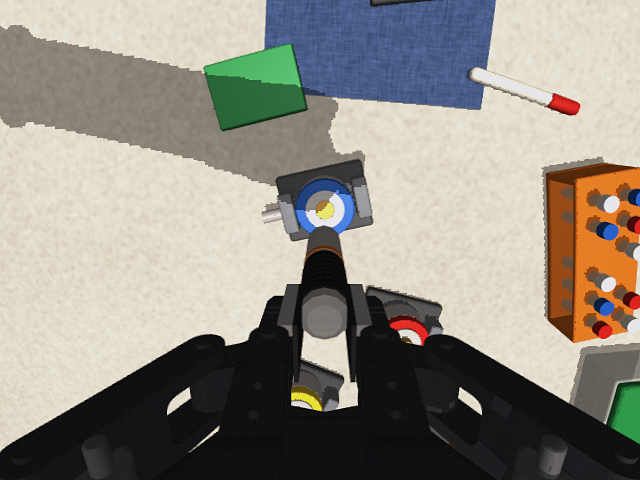

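View pics/s11.png

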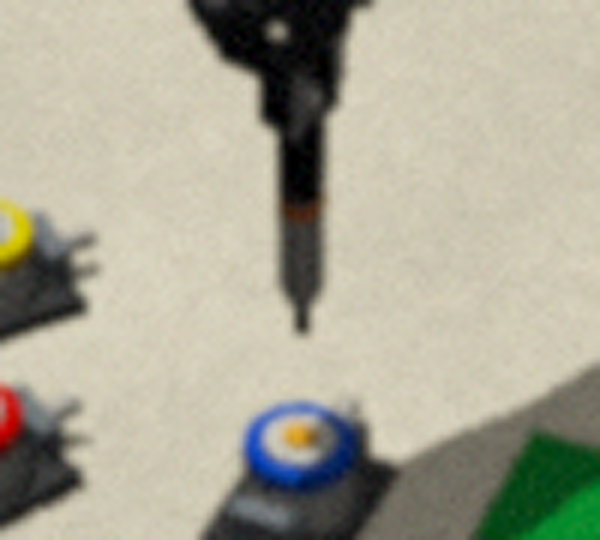

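The plug now sits almost flush at (324,210), and the nose is extended again. Returning to the rest.

```bash
cat >> h.py <<'E'
GP=np.array([.55889,.19323,.10831]); GR=R.from_rotvec([-1.67489,-2.01632,-.5351])
def gt(back,out=0): return GP+GR.apply([out,0,-back])
E
python3 - <<'E'
from h import *
print(gt(.125,.004))
plan(gt(.125,.004),GR,claw=255)
E
```

```text
[0.5710074  0.12558403 0.21280015]
5 rows
[[34.8,19.4,-0.4,0.005,0.122,-0.022,255],[34.2,20.2,3.7,0.005,0.122,-0.022,255],[33.0,20.9,7.7,0.005,0.122,-0.022,255],[31.4,21.7,11.6,0.005,0.122,-0.022,255],[29.2,22.5,15.1,0.005,0.122,-0.022,255]]
```

>>> play_rows --pt "35 19 -2 0.005 0.122 -0.022 255" --pt "34 20 3 0.005 0.122 -0.022 255" --pt "33 21 7 0.005 0.122 -0.022 255" --pt "31 22 11 0.005 0.122 -0.022 255" --pt "27 21 14 0.005 0.12 -0.022 255"

```text
clock: 11.65
tcp_pos: [0.5682, 0.1278, 0.2149]
orientation: [-1.66, -2.003, -0.548]
contact_force: [-0.8, 1.2, -2.4]
grip_width: 0.0173
```

>>> play_rows --pt "0 0 0 0 0 0 255" --pt "0 0 0 0 0 0 255"

```text
clock: 11.85
tcp_pos: [0.5676, 0.1287, 0.2092]
orientation: [-1.659, -1.997, -0.54]
contact_force: [-0.3, -0.3, -0.7]
grip_width: 0.0177
```

Run:
```python
from h import *
plan(gt(.115,.003),GR,claw=255,vmax=15)
```

```text
1 rows
[[-2.0,2.9,4.8,-0.01,-0.022,-0.004,255]]
```

>>> play_rows --pt "-1 2.8 0 -0.01 -0.02 -0.004 255" --pt "0 0 0 0 0 0 255"

```text
clock: 12.05
tcp_pos: [0.5694, 0.1272, 0.2072]
orientation: [-1.677, -2.016, -0.533]
contact_force: [-0.1, 1.1, -1.8]
grip_width: 0.0174
```

Run:
```python
from h import *
import pickle
plan(gt(.115,.003),GR,claw=255,vmax=15)
f=grab_frame("wrist");save(f,"w12")
f7,_=pickle.load(open("w7.pkl","rb"))
a=[cv2.resize(x["color"][170:345,270:380],None,fx=3.4,fy=3.4,interpolation=cv2.INTER_CUBIC) for x in (f7,f)]
cv2.imwrite("pics/cmp12.png",np.hstack(a))
```

```text
1 rows
[[0.7,1.3,4.4,-0.0,0.002,-0.001,255]]
```

View pics/cmp12.png

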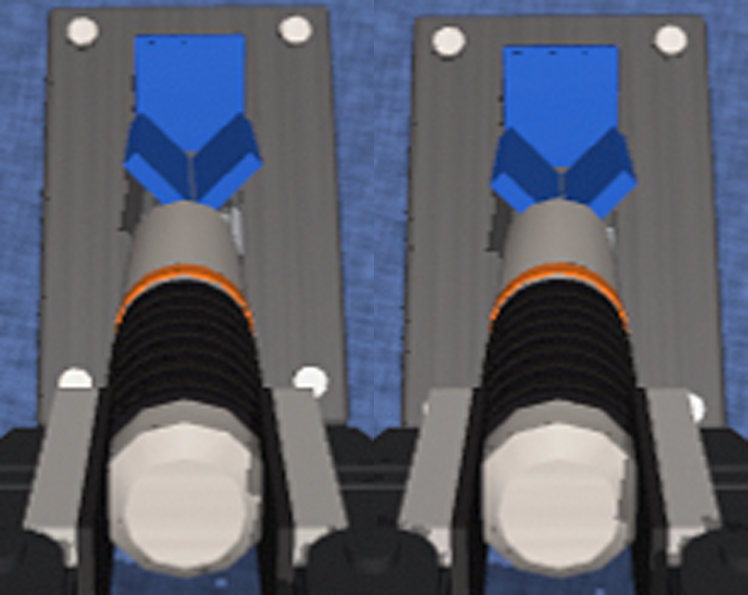

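The side-by-side shows the punch sitting in the hand just as at removal, with the V lined up below it. Inserting along the axis, about 3 mm out of the V.

>>> play_rows --pt "0.7 1.3 14 0 0 0 255" --pt "0.3 0 15 0 0 0 255" --pt "0 0 10 0 0 0 255" --pt "0 0 0 0 0 0 255"

```text
clock: 12.5
tcp_pos: [0.5651, 0.1529, 0.1744]
orientation: [-1.676, -2.018, -0.534]
contact_force: [0.5, -0.1, -2.0]
grip_width: 0.0177
```

Run:
```python
from h import *
plan(gt(.04,.003),GR,claw=255,vmax=15); print(r.get_obs()["contact_force"])
```

```text
3 rows
[[-0.5,0.3,12.5,0.0,0.001,0.0,255],[-0.5,0.3,12.5,0.0,0.001,0.0,255],[-0.6,0.3,12.5,0.0,0.001,0.0,255]]
[ 0.4893144  -0.14682851 -1.96640953]
```

>>> play_rows --pt "-0.5 0.4 12 0 0 0 255" --pt "-0.5 0.3 12 0 0 0 255" --pt "0 0 9 0 0 0 255" --pt "0 0 0 0 0 0 255"

```text
clock: 12.9
tcp_pos: [0.562, 0.1728, 0.1438]
orientation: [-1.675, -2.018, -0.532]
contact_force: [-0.1, 0.9, -1.8]
grip_width: 0.0178
```

Run:
```python
from h import *
plan(gt(.01,.002),GR,claw=255,vmax=15); print(r.get_obs()["contact_force"])
f=grab_frame("wrist");save(f,"w13")
```

```text
3 rows
[[-0.5,0.2,10.3,-0.0,0.001,0.0,255],[-0.5,0.2,10.3,-0.0,0.001,0.0,255],[-0.5,0.2,10.3,-0.0,0.001,0.0,255]]
[-0.14680723  0.86519211 -1.77903999]
```

View pics/w13.png

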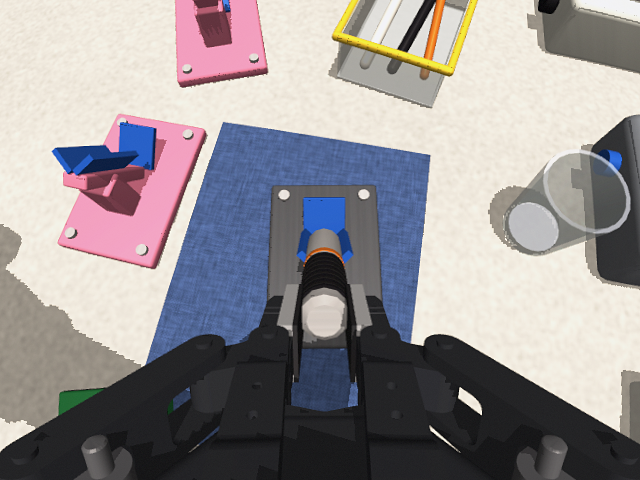

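The barrel at (323,240) is centred in the V, with no contact force. Continuing.

>>> play_rows --pt "-0.6 0.3 11 0 0 0 255" --pt "-0.5 0.3 11 0 0 0 255" --pt "0 0 7 0 0 0 255" --pt "0 0 0 0 0 0 255"

```text
clock: 13.35
tcp_pos: [0.5602, 0.1891, 0.1184]
orientation: [-1.676, -2.018, -0.534]
contact_force: [-0.2, 0.6, -1.8]
grip_width: 0.0177
```

Run:
```python
from h import *
plan(gt(.001,.0005),GR,claw=255,vmax=15); print(r.get_obs()["contact_force"])
```

```text
1 rows
[[-1.8,-0.6,9.7,0.0,0.002,0.0,255]]
[-0.23825433  0.5911895  -1.82051198]
```

>>> play_rows --pt "-1 -0.6 6 0 0.002 0 255" --pt "-0.7 0 3 0 0 0 255" --pt "0 0 0 0 0 0 255"

```text
clock: 13.65
tcp_pos: [0.5591, 0.1931, 0.1095]
orientation: [-1.675, -2.016, -0.536]
contact_force: [-1.1, 0.9, -1.6]
grip_width: 0.0176
```

Run:
```python
from h import *
plan(gt(0,0),GR,claw=255,vmax=15); print(r.get_obs()["contact_force"])
```

```text
1 rows
[[-0.5,-0.1,1.1,0.001,-0.0,0.0,255]]
[-1.13657022  0.91133114 -1.64617355]
```

>>> play_rows --pt "-0.5 0 1 0 0 0 255" --pt "0 0 0 0 0 0 255" --pt "0 0 0 0 0 0 150" --pt "0 0 0 0 0 0 100" --pt "0 0 0 0 0 0 0"

```text
clock: 14.15
tcp_pos: [0.5606, 0.1929, 0.1097]
orientation: [-1.676, -2.017, -0.54]
contact_force: [0.1, -0.5, 0.1]
grip_width: 0.0603
```

>>> play_rows --pt "0 0 0 0 0 0 0" --pt "0 0 0 0 0 0 0" --pt "0 0 0 0 0 0 0" --pt "0 0 0 0 0 0 0"

```text
clock: 14.55
tcp_pos: [0.5615, 0.1926, 0.1103]
orientation: [-1.677, -2.017, -0.542]
contact_force: [-0.0, -1.0, 0.1]
grip_width: 0.0857
```

Run:
```python
from h import *
print(r.get_obs()["contact_force"],r.get_obs()["grip_width"])
f=grab_frame("wrist");save(f,"w14")
```

```text
[-0.03477837 -0.95199387  0.07299643] 0.08565436293463559
```

View pics/w14.png

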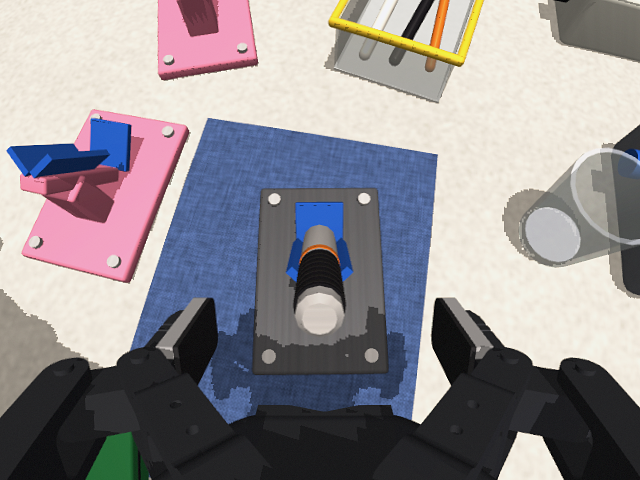

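The punch is released and lies in the cradle, with the cap at (319,311) clear of both fingers. Retracting along the axis and rotating upright for a check view.

>>> play_rows --pt "0 -1.5 -10 0 0 0 0" --pt "0 -1 -25 0 0 0 0" --pt "0 0 -35 0 0 0 0" --pt "0 0 -40 0 0 0 0" --pt "0 0 0 0 0 0 0"

```text
clock: 15.1
tcp_pos: [0.5688, 0.126, 0.2043]
orientation: [-1.677, -2.017, -0.538]
contact_force: [-0.6, -0.2, -0.2]
grip_width: 0.0854
```

Run:
```python
from h import *
plan([.5577,.2008,.295],Rdown(np.radians(12)))
```

```text
5 rows
[[22.8,0.6,-6.1,0.003,-0.123,-0.005,0],[21.9,0.7,-8.9,0.003,-0.123,-0.005,0],[20.6,0.8,-11.5,0.003,-0.123,-0.005,0],[19.1,0.9,-13.9,0.003,-0.123,-0.005,0],[17.2,0.9,-16.2,0.003,-0.123,-0.005,0]]
```

>>> play_rows --pt "23 0 -10 0 -0.123 0 0" --pt "22 0 -10 0 -0.123 0 0" --pt "20 0 -12 0 -0.123 0 0" --pt "19 0 -14 0 -0.123 0 0" --pt "17 0 -16 0 -0.123 0 0"

```text
clock: 15.6
tcp_pos: [0.5584, 0.1846, 0.3006]
orientation: [2.029, 2.366, -0.017]
contact_force: [0.4, -0.2, -0.6]
grip_width: 0.0854
```

>>> play_rows --pt "0 0 0 0 0 0 0" --pt "0 0 0 0 0 0 0"

```text
clock: 15.8
tcp_pos: [0.5568, 0.1957, 0.3031]
orientation: [2.008, 2.382, -0.01]
contact_force: [0.2, -0.6, -0.4]
grip_width: 0.0852
```

Run:
```python
from h import *
import pickle
from scipy.optimize import least_squares
f=grab_frame("wrist"); save(f,"w15"); g=grab_frame("top"); save(g,"top15"); g=grab_frame("scene"); save(g,"sc15")
pts=[]
for v in range(0,400):
    for u in range(200,450):
        if 0<f["depth"][v,u]<.42:
            p=bydepth(f,u,v)
            if .09<p[2]<.16 and .50<p[0]<.62 and .13<p[1]<.25: pts.append(p)
pts=np.array(pts)
def res(x,p):
    a=np.array([x[2],x[3],1]); a/=np.linalg.norm(a); o=np.array([x[0],x[1],.115]); w=p-o
    return np.linalg.norm(w-np.outer(w@a,a),axis=1)-.011
gg=pts[(pts[:,2]>.112)&(pts[:,2]<.135)]
x=least_squares(res,[.56,.19,.14,-.68],args=(gg,),loss="soft_l1",f_scale=.001).x
a=np.array([x[2],x[3],1]);a/=np.linalg.norm(a)
print(len(gg),x[:2],np.degrees(np.arccos(a[2])),np.degrees(np.arctan2(a[1],a[0])),((pts-[x[0],x[1],.115])@a).max(),tool()[0], r.get_obs()["clock"])
```

```text
477 [0.55918317 0.18907016] 35.24654033200664 -78.96189664150678 0.03861747802664991 [0.55704458 0.19371459 0.30225146] 15.95
```

View pics/w15.png

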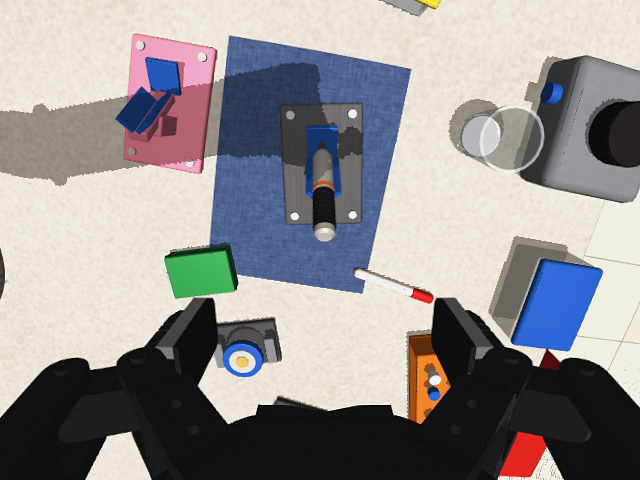

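View pics/sc15.png

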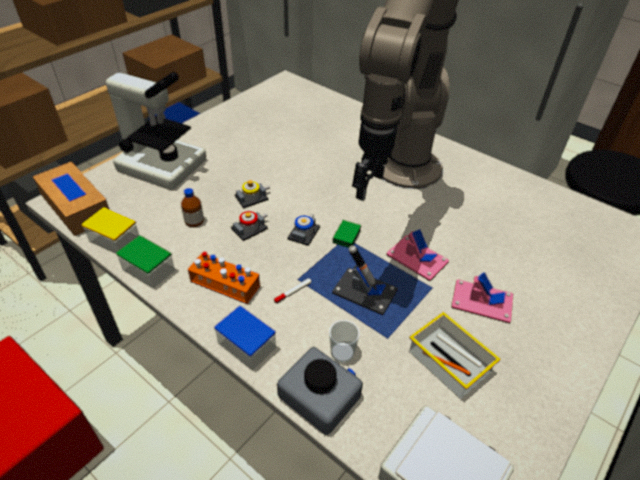

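The punch lies as at the start: its axis is within 0.5 mm and 0.5° of the first measurement, and the cap end within 0.5 mm. The blue plug at (242,362) is near flush, nothing else has moved and the gripper is clear. Handing in.

```bash
python3 -c "
from bench import r
print(r.hand_in())"
```

```text
the job is handed in; nothing more can be done
None
```

I drove the blue-banded adaptor's plug home with the punch and put the punch back in its slanted rest. I handed in at about 16 s of the 72 s allowed; no verdict was reported.

- **Trip:** I could not read the toggle directly. The net push rose to about 11 N in the readings between moves, then fell to about 6 N. The tool was 3.8 mm shorter on the plug, with no slip in the grip. With the spring still set, that much shortening would have taken about 27 N. No reading came near the 22 N limit.
- **Plug:** its top went from 66.7 mm to 54.7 mm above the table, about 12 mm, and it sat almost flush in the views after I lifted off.
- **Punch in its rest:** the final fit put it within about 0.5 mm and 0.5° of where it lay at the start. The nose had come out again after lifting off.
- **Surroundings:** the last wrist and scene views show the other plugs, the bystanders and the pink look-alikes in place. I checked these by eye only. The gripper was open and clear of everything.

Three readings were off, none large:
- **Plug height:** triangulation and depth disagreed by 1 to 2 mm, within the calibration.
- **Gripper opening:** it read 17.5 mm on the 22 mm grip, although the grasp looked centred and held firm.
- **Sideways drift:** the arm moved about 2 mm to the side while pressing. I trimmed that out as I went.

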